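# Unlock the steel kitchen box with the key that fits

## Task

Unlock the grey steel box on the range top: of the three keys hanging in the wooden rack, find the one whose blade fits the slot of the lock in the lid, push it in until its collar sits flat on the lock, and turn it a quarter turn clockwise (seen from above). Leave that key standing in the lock.

Things in the scene. Friction and masses are not known exactly. Their poses are not given: they have to be found in the camera images.
- key_a: Steel key, hanging upright: flat blade 24 mm wide (14 at the tip), 6 thick, 41 long, pointing down. Origin: centre of the underside of its collar (disc 50 mm across, 5 thick); z up, y along the width of blade and bow, x across their thickness. Bow, gripped across x: flat plate 10 thick, 36 wide, from 5 to 60 mm above the origin (solid up to 37, an eye above). About 0.1 kg.
- key_b: Steel key like key_a (same collar, bow, frame, mass), but its flat blade is 48 mm wide, 40 mm at the tip, 6 mm thick. The order of the keys in the rack changes from run to run.
- key_c: Steel key like key_a (same collar, bow, frame, mass), but with a square shank 22 by 22 mm instead of a flat blade.
- key_rack: Fixed wooden rack, 70 by 246 mm, 75 mm high, origin under its centre; two rails run along its y, 28 mm apart. The three keys hang between the rails 70 mm apart, collars resting on top of the rails, blade widths along the rails.
- slot (a point): Centre of the slot's mouth in the top of the lock's round plug (64 mm across), 85 mm above the range, mid-lid on a fixed steel box 124 x 164 x 75 mm. Slot 16 mm wide (along the point's x), 34 long (along y), over 45 deep; z up; turns with the plug. The fitting key is home when its collar lies on this face; it has play: it turns some 25 degrees before it takes the plug along.
- plug (a joint): Angle of the lock's plug in rad: 0 locked (as it starts), grows as it turns clockwise seen from above, stop at 1.57; unlocked from 0.7. Slight friction (0.04 N m); it stays where it is left.
Mind the look-alikes: they are no part of the job. Leave any pink or turquoise look-alike of the key_a alone.

How it is judged:
By the outcome, as a careful person would: the job done as asked, in the order asked, and still so for the second after the job is handed in, with the robot touching nothing.
It also fails if it takes over 45 s, if anything falls off the work surface, if the arm or the gripper's body presses on something with over 40 N, if the wrist force passes 120 N, or if a joint passes its speed limit or range.

## Robot

A 6-joint arm with a two-finger parallel gripper is mounted at the origin on a cart in front of the work surface, level with it; the furniture and walls round the work are solid. World frame = base frame: x ahead of the robot, y to its left, z up, the work surface at z = 0. Lengths are in m, angles in rad, forces in N, time in s.
With the tool pointing down it reaches from about 0.35 to 0.975 m from the base axis. Payload 4.9 kg.
Tool frame: the origin (TCP) lies midway between the tips of the shut fingers; the grasp point (between the pads) lies 19 mm behind it; z points along the fingers, x is the direction in which the jaws open and shut, and the axes are right-handed (so a half turn about z gives the same grasp; the last joint's range is limited). The gripper opens to 85 mm and grips with 20 to 120 N. Pads are 22 mm wide; open, the fingers measure 114 mm over their backs; the gripper's body (76 mm by 85 mm) begins 54 mm behind the grasp point. The pads swing forward as they close: fully open they stand 13 mm farther back than shut.
Start: joints at [1.029, 0.053, 1.613, -0, 1.476, -0.119], TCP at [0.256, 0.57, 0.231] pointing down, gripper open.
Joint ranges: [-3.01, 3.01], [-1.01, 2.22], [0.06, 2.58], [-1.02, 4.17], [0.09, 2.62], [-3.14, 3.14]. Speed limits (rad/s): [2.57, 2.57, 3.14, 3.14, 3.14, 3.14].

## Interface

Orientations are given as a rotation vector (axis times angle).
In Python, from station import ctrl gives the robot as it stands.
- The arm moves only by the tool step_arm, never from a script. Its argument "increments" is text: rows parted by semicolons, each of 6 numbers parted by spaces: the shift along the tool's x, y, z as a fraction of full scale, then the turn, a rotation vector about the tool's x, y, z as a fraction of full scale. In form: x y z rx ry rz; .... A call has 1 to 12 rows; each row shifts and turns the commanded pose from where the row before left it, along the tool's axes as they then stand; what a row does not reach is not made up. Full scale, the value 1, is 0.025 m for a shift and 0.1 rad for a turn. A row lasts 1/12 s, in which the tool goes at most 41.7 mm and 7.16 degrees, less where a joint would pass 70% of its speed; a pose out of reach is approached as far as the arm can. A call with a number of a shift or a turn outside -1 to 1 is refused whole. A call with a gripper value outside its range is refused whole. "fingers" is the opening, from -1 (shut) to 1 (fully open), so that 0 is half open, set as the call begins (left out, the last holds). The fingers move at their own pace and stop on an object; "newtons" is the grip in N (left out, the last holds). Time passes only in rows, so rows that do not move let the fingers close. It gives the time, the measured TCP pose, the force and the opening at its end, in the units of the state.
- ctrl.get_obs(): the state, without advancing time (a new reading comes with each control period).
- ctrl.get_image(name): name is "scene" or "top"; returns a dict with "pixels" (480x640x3 uint8, red, green, blue), "intrinsics" (3x3 intrinsics, pixels), "eye" and "orientation" of the camera in the world. Camera axes: x right, y down, z forward; pixel columns grow to the right and rows downward; lengths in m; the calibration is good to about 2 mm. A picture is of the moment at which its call begins. There is no depth.
- ctrl.finish_job(): hands the job in, once; it reports no verdict.
The state is a dict: "t": time; "q": joint angles; "dq": joint speeds; "effort": joint torques, N m; "tool_pos": TCP position; "tool_rot": TCP orientation; "contact_force": force on the tool from outside, world axes, zero at the start; "wrist_torque": the same for the moment, N m; "opening": finger opening in m.
Only numpy, scipy, OpenCV 4.12 (cv2) and the standard library are available. Lean on these libraries where they do the work, as an engineer would, in place of code of your own. Each camera call takes 0.05 s, during which the arm holds its last target.

## Working session

There is one attempt and no reset: what is moved stays moved. The work goes in short steps, Python scripts to look and compute and a tool call to move; the robot and the scene stay as the last step left them, time stands still between calls to the robot, and variables do not carry over. Pictures are saved under pics/ and viewed, and the job is handed in when it is done.

Besides the shell and the picture viewer there is one more tool, called after "Call:" as name(argument=value, ...) on one line, values as JSON. step_arm: Moves the arm, as the interface text tells. Shift numbers are shares of 0.025 m and turn numbers shares of 0.1 rad, none past 1 either way. Its arguments: {"type":"object","properties":{"increments":{"type":"string"},"fingers":{"type":"number"},"newtons":{"type":"number"}},"required":["increments"]}

```bash
ls; mkdir -p pics
cat > h.py <<'E'
from station import ctrl
import numpy as np, cv2
def snap(n,f):
    d=ctrl.get_image(n); cv2.imwrite('pics/'+f+'.png',cv2.cvtColor(d['pixels'],cv2.COLOR_RGB2BGR)); np.savez('pics/'+f+'.npz',K=d['intrinsics'],e=d['eye'],R=np.array(d['orientation'])); return d
def load(f):
    z=np.load('pics/'+f+'.npz'); R=z['R']
    if R.shape!=(3,3): R=cv2.Rodrigues(R.astype(float).ravel())[0]
    return z['K'],z['e'],R
def ray(f,u,v,z):
    K,e,R=load(f); d=R@np.linalg.inv(K)@np.array([u,v,1.]); return e+d*(z-e[2])/d[2]
def proj(f,p):
    K,e,R=load(f); c=K@(R.T@(np.array(p)-e)); return c[:2]/c[2]
def tri(f1,p1,f2,p2):
    A=[];b=[]
    for f,p in((f1,p1),(f2,p2)):
        K,e,R=load(f); d=R@np.linalg.inv(K)@np.array([*p,1.]); d/=np.linalg.norm(d); P=np.eye(3)-np.outer(d,d); A.append(P); b.append(P@e)
    return np.linalg.lstsq(np.vstack(A),np.hstack(b),rcond=None)[0]
def crop(f,x0,y0,x1,y1,s,o):
    im=cv2.imread('pics/'+f+'.png')[y0:y1,x0:x1]; cv2.imwrite('pics/'+o+'.png',cv2.resize(im,None,fx=s,fy=s,interpolation=cv2.INTER_CUBIC))
E
python3 - <<'E'
from h import *
for n in('scene','top'):
    d=snap(n,n+'0'); print(d['intrinsics'],d['eye'],d['orientation'])
print(ctrl.get_obs())
E
```

```text
pics
[[446.345016     0.         318.14200765]
 [  0.         446.345016   227.49113036]
 [  0.           0.           1.        ]] [ 0.25944614 -0.5546497   0.54616439] [-2.11873541  0.55400051 -0.30434765]
[[609.77054517   0.         322.63331275]
 [  0.         609.77054517 246.45442725]
 [  0.           0.           1.        ]] [0.51210452 0.02426481 1.32036917] [-2.20861118  2.16506698 -0.06184892]
{'t': 0.1, 'q': array([ 1.02901100e+00,  5.33163414e-02,  1.61419456e+00, -2.24084339e-06,
        1.47600252e+00, -1.19003003e-01]), 'dq': array([-0.00051096, -0.00117497, -0.00378135, -0.00017972, -0.00230226,
        0.00071974]), 'effort': array([-1.88945532e-04, -3.94907928e+01, -3.71362674e+01, -1.45358135e-04,
        3.94384697e-03,  3.49352649e-05]), 'tool_pos': array([0.25613744, 0.56946738, 0.23014753]), 'tool_rot': array([ 2.63738394,  1.70542881, -0.0027079 ]), 'contact_force': array([ 0.86222085, -0.90625454, -0.69138706]), 'wrist_torque': array([-0.00103171, -0.03773491,  0.0040978 ]), 'opening': 0.085337101378954}
```

View pics/scene0.png

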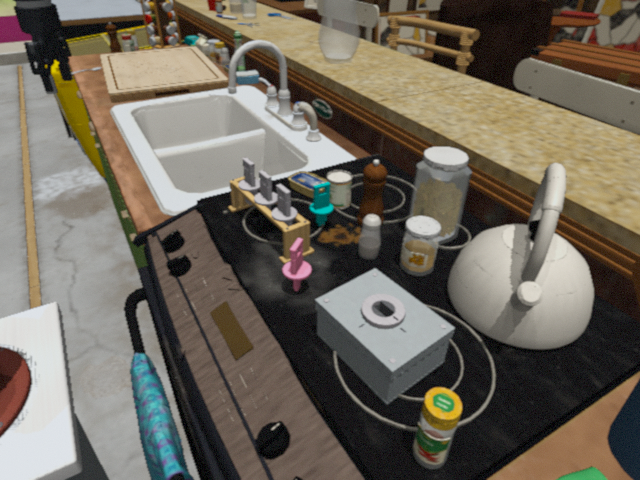

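View pics/top0.png

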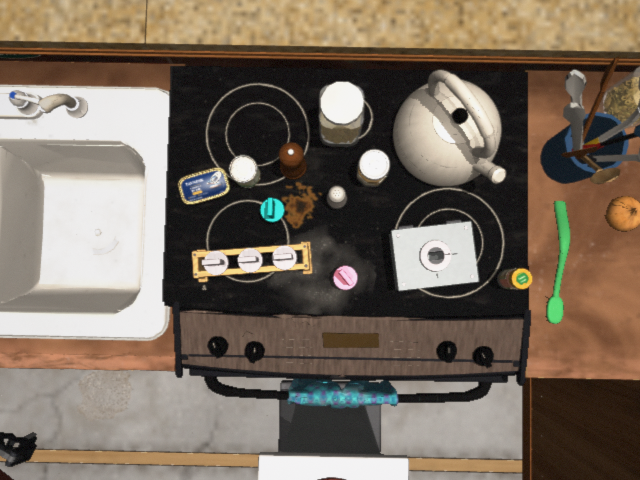

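Run:
```python
from h import *
crop('scene0',215,145,345,305,4.5 and 3.7,'c1')
crop('top0',180,185,370,310,4,'c2')
crop('top0',375,205,495,305,6,'c3')
```

```text
(no output)
```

View pics/c1.png

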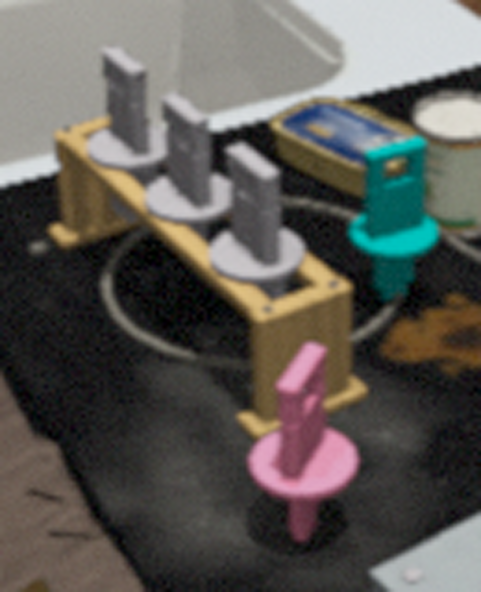

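View pics/c2.png

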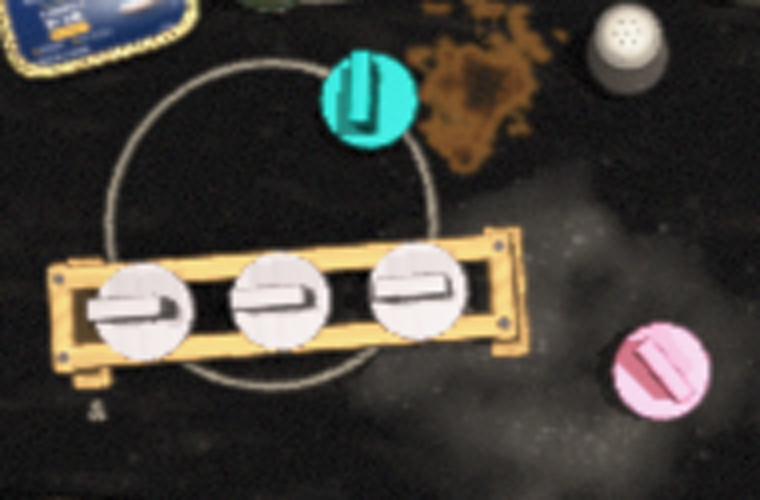

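View pics/c3.png

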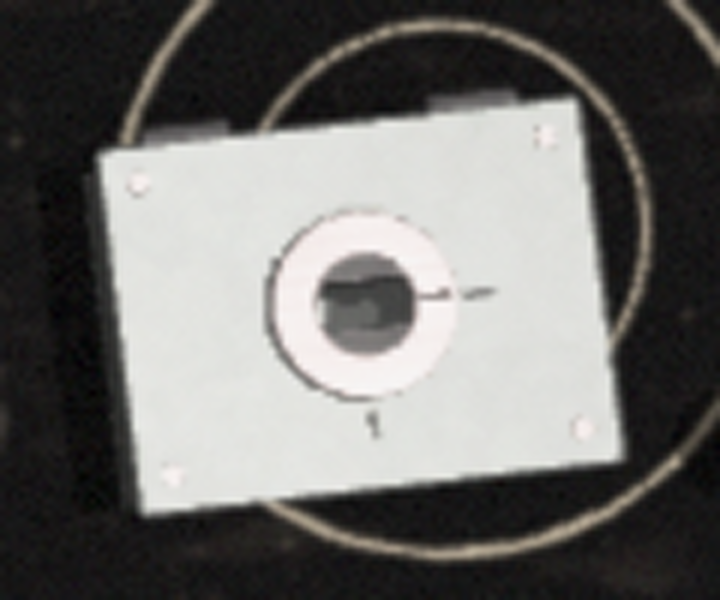

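Run:
```python
from h import *
im=cv2.imread('pics/scene0.png')[170:265,222:322]
im=cv2.resize(im,None,fx=8,fy=6.3,interpolation=cv2.INTER_LANCZOS4).astype(float)
im=255*(im/255)**.5
cv2.imwrite('pics/c4.png',im)
im=cv2.imread('pics/top0.png')[235:285,185:320]
im=cv2.resize(im,None,fx=5.9,fy=5.9,interpolation=cv2.INTER_LANCZOS4).astype(float)
cv2.imwrite('pics/c5.png',255*(im.clip(0,255)/255)**.5)
```

```text
[ WARN:0@0.054] global loadsave.cpp:1063 imwrite_ Unsupported depth image for selected encoder is fallbacked to CV_8U.
```

View pics/c4.png

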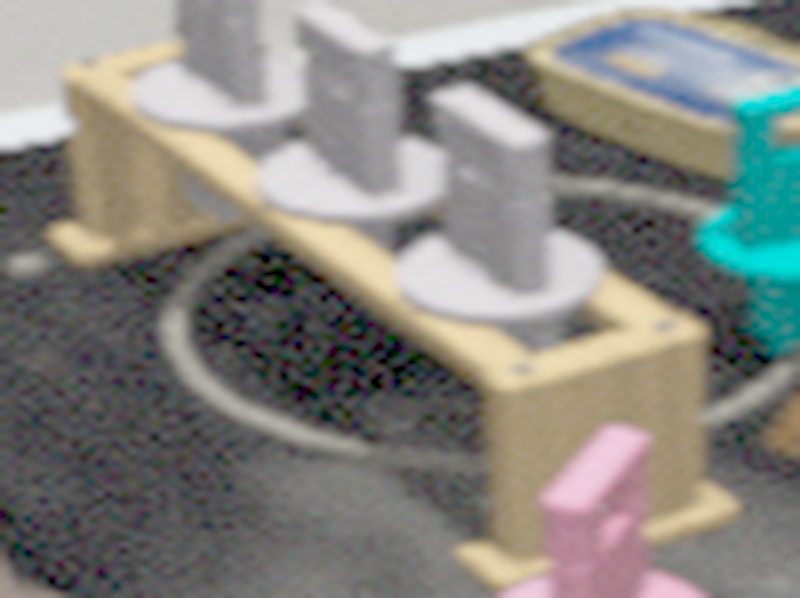

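View pics/c5.png

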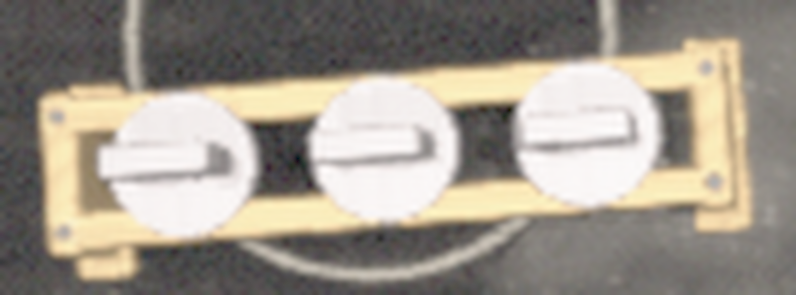

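```bash
cat > m.py <<'E'
from h import *
P=[ray('top0',u,v,.08) for u,v in((216,262.6),(250.3,260.1),(284.7,257.5))]
if __name__=='__main__':
    for p in P: print(p, proj('scene0',p))
    d=P[0]-P[2]; print(np.linalg.norm(d[:2]), np.arctan2(-d[0],d[1]))
    u=d/np.linalg.norm(d); u[2]=0; n=np.array([u[1],-u[0],0])
    print('u',u)
    im=cv2.imread('pics/scene0.png'); S=7
    im=cv2.resize(im[165:265,222:335],None,fx=S,fy=S-1,interpolation=cv2.INTER_CUBIC)
    im=np.clip(255*(im/255.)**.5,0,255).astype(np.uint8)
    im2=im.copy()
    def line(a,b,c,I):
        q=[((proj('scene0',x)-[222,165]+.5)*[S,S-1]).astype(int) for x in(a,b)]
        cv2.line(I,tuple(map(int,q[0])),tuple(map(int,q[1])),c,1)
    for p in P:
        o=p*[1,1,0]+[0,0,.075]
        for wt,wb,t,c in((.048,.040,.006,(0,0,255)),(.024,.014,.006,(0,255,0)),(.022,.022,.022,(255,0,0))):
            for s in(-1,1):
                for r in (-1,1):
                    line(o+s*u*wt/2+r*n*t/2,o+s*u*wb/2+r*n*t/2-[0,0,.041],c,im)
                line(o+s*u*wb/2+s*n*t/2-[0,0,.041],o-s*u*wb/2+s*n*t/2-[0,0,.041],c,im)
                line(o+s*u*wb/2+s*n*t/2-[0,0,.041],o+s*u*wb/2-s*n*t/2-[0,0,.041],c,im)
    cv2.imwrite('pics/m1.png',im)
E
python3 m.py
```

```text
[0.55221461 0.24869414 0.08      ] [249.74587259 183.05617109]
[0.55869571 0.17894793 0.08      ] [265.85185655 196.87998451]
[0.56538416 0.10900778 0.08      ] [283.85436754 212.23057285]
0.14030578879732464 0.09400163056438152
u [-0.09386325  0.9955851   0.        ]
```

View pics/m1.png

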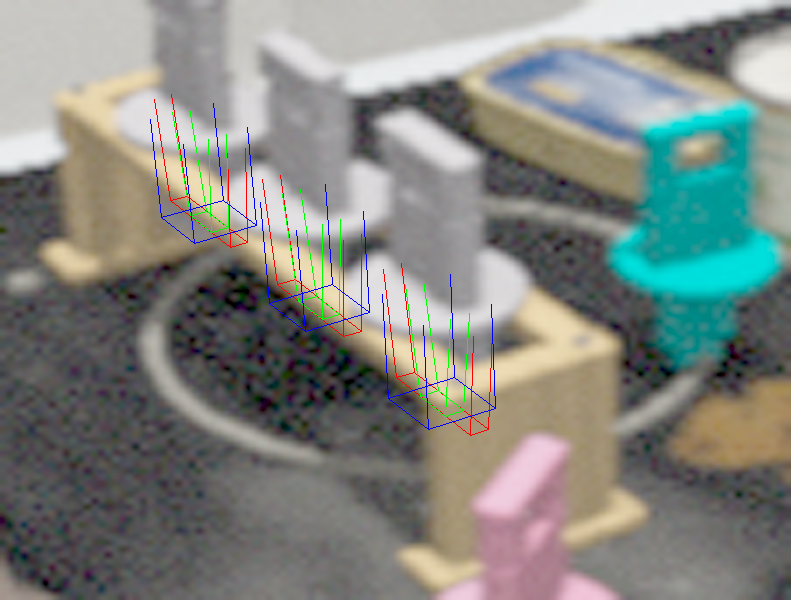

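Run:
```python
from h import *
fs=[ctrl.get_image('scene')['pixels'] for _ in range(8)]
m=np.mean([f.astype(float) for f in fs],0)[...,::-1]
np.save('pics/avg.npy',m); print(np.std([f[200,300,0] for f in fs]), ctrl.get_obs()['t'])
g=np.clip(255*(m/255)**.6,0,255).astype(np.uint8)
tiles=[]
for (x,y) in((250,196),(266,210),(284,225)):
    tiles.append(cv2.resize(g[y-20:y+20,x-14:x+14],None,fx=9.4,fy=14,interpolation=cv2.INTER_NEAREST))
cv2.imwrite('pics/t1.png',np.hstack(tiles))
```

```text
2.6427968139832467 0.5
```

View pics/t1.png

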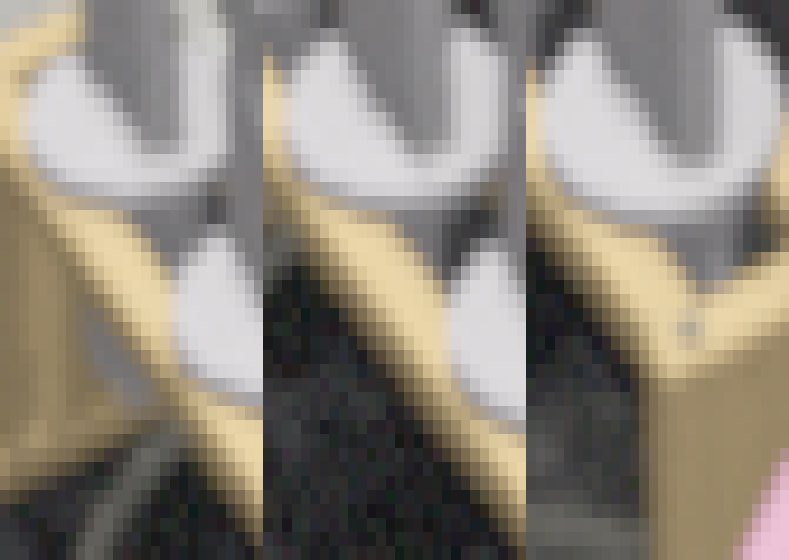

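Run:
```python
from h import *
# box top corners from c3 crop (scale 6, off 375,205)
c=[(100,153),(578,98),(625,458),(145,515)]
W=[ray('top0',375+x/6-.4,205+y/6-.4,.075) for x,y in c]
for w in W: print(w.round(4))
print('ctr',np.mean(W,0).round(4))
a=W[0]-W[1];b=W[3]-W[2];print(np.linalg.norm(a),np.linalg.norm(b),np.arctan2(-a[0],a[1]),np.arctan2(-b[0],b[1]))
a=W[0]-W[3];b=W[1]-W[2];print(np.linalg.norm(a),np.linalg.norm(b),np.arctan2(a[1],a[0]),np.arctan2(b[1],b[0]))
print('plug',ray('top0',375+363/6-.4,205+305/6-.4,.085), 'slot?',ray('top0',375+366/6-.4,205+303/6-.4,.085))
s=ray('top0',375+365/6-.4,205+304/6-.4,.085); print(proj('scene0',s))
m=np.load('pics/avg.npy').astype(np.uint8); cv2.imwrite('pics/avg.png',m)
crop('avg',350,280,420,340,11,'c6')
im=cv2.imread('pics/top0.png')[230:282,408:468]; im=np.clip(255*(im/255.)**.6,0,255).astype(np.uint8)
cv2.imwrite('pics/c7.png',cv2.resize(im,None,fx=11,fy=11,interpolation=cv2.INTER_CUBIC))
```

```text
[ 0.6261 -0.1076  0.075 ]
[ 0.6481 -0.2705  0.075 ]
[ 0.5257 -0.2871  0.075 ]
[ 0.5031 -0.1245  0.075 ]
ctr [ 0.5758 -0.1974  0.075 ]
0.16436376216227105 0.16410506037022346 0.13456051875224856 0.1379857106087358
0.1241215518523404 0.12355927758074454 0.1363154671895823 0.1342219151574861
plug [ 0.57540759 -0.19600642  0.085     ] slot? [ 0.57610377 -0.19701256  0.085     ]
[382.77408615 307.13468543]
```

View pics/c6.png

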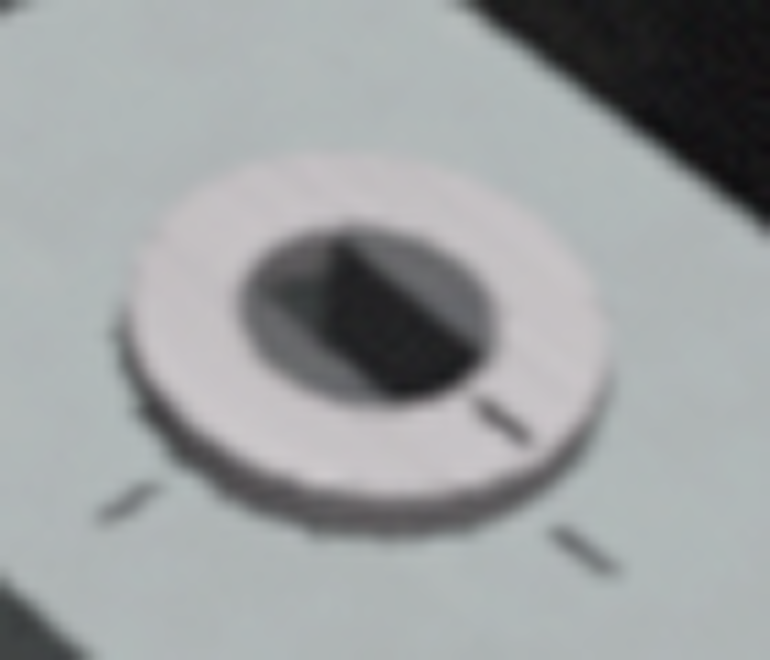

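View pics/c7.png

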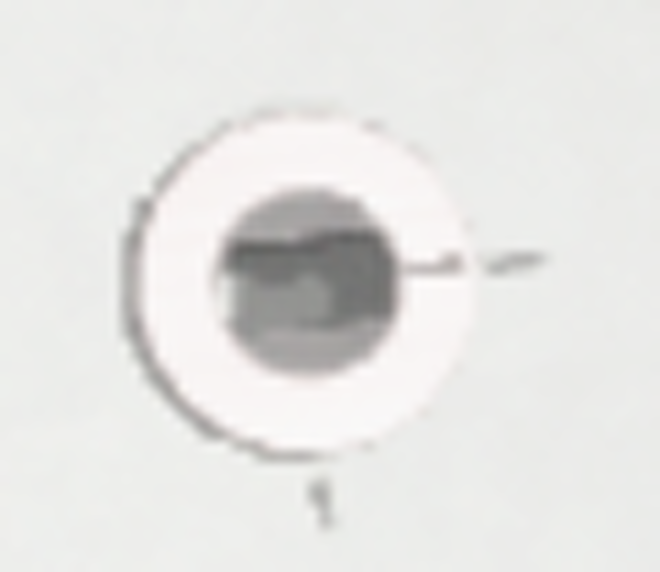

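Call:
step_arm(increments="0 0 0 0 0 1;0 0 0 0 0 1;0 0 0 0 0 1;0 0 0 0 0 1;0 0 0 0 0 1;0 0 0 0 0 1;0 0 0 0 0 1;0 0 0 0 0 1;0 0 0 0 0 1;0 0 0 0 0 1;0 0 0 0 0 0.54;0 0 0 0 0 0", fingers=0)

```text
t: 1.5
tool_pos: [0.2564, 0.57, 0.2313]
tool_rot: [-3.138, -0.146, 0.0]
contact_force: [-0.8, -0.5, 0.1]
opening: 0.0425
```

```bash
cat > g.py <<'E'
from h import *
import sys
def go(x,y,z,psi):
    o=ctrl.get_obs(); R=cv2.Rodrigues(np.array(o['tool_rot']))[0]
    d=R.T@(np.array([x,y,z])-o['tool_pos'])
    Rt=np.array([[np.cos(psi),np.sin(psi),0],[np.sin(psi),-np.cos(psi),0],[0,0,-1.]])
    rv=cv2.Rodrigues(R.T@Rt)[0].ravel()
    print('t',o['t'],'pos',o['tool_pos'].round(4),'psi',np.arctan2(R[1,0],R[0,0]).round(4),'open',round(o['opening'],4),'F',np.round(o['contact_force'],1),'T',np.round(o['wrist_torque'],2))
    print('shift units',(d/.025).round(2),'turn units',(rv/.1).round(2))
if __name__=='__main__': go(*map(float,sys.argv[1:]))
E
python3 g.py .5587 .1789 .2 .094
python3 - <<'E'
from h import *
print(tri('top0',(435.55,255.2),'scene0',(383.2,308.2)))
E
```

```text
t 1.5 pos [0.2564 0.57   0.2313] psi 0.0932 open 0.0425 F [-0.8 -0.5  0.1] T [ 0.02  0.   -0.04]
shift units [10.58 16.7   1.25] turn units [-0.    0.   -0.01]
[ 0.57609872 -0.19730474  0.08323022]
```

Call:
step_arm(increments="0.5 0.8 0 0 0 0;0.5 0.8 0 0 0 0;0.5 0.8 0 0 0 0;0.5 0.8 0 0 0 0;0.5 0.8 0 0 0 0;0.5 0.8 0 0 0 0;0.5 0.8 0 0 0 0;0.5 0.8 0 0 0 0;0.5 0.8 0 0 0 0;0.5 0.8 0 0 0 0;0.5 0.8 0 0 0 0;0.5 0.8 0 0 0 0")

```text
t: 2.5
tool_pos: [0.4289, 0.3441, 0.2315]
tool_rot: [-3.138, -0.15, -0.0]
contact_force: [-0.3, 0.3, 0.7]
opening: 0.0427
```

Call:
step_arm(increments="0.6 0.9 0.2 0 0 0;0.6 0.9 0.2 0 0 0;0.6 0.9 0.2 0 0 0;0.6 0.9 0.2 0 0 0;0.6 0.9 0.2 0 0 0;0.6 0.9 0.2 0 0 0;0.6 0.9 0 0 0 0;0.4 0.8 0 0 0 0;0 0 0 0 0 0;0 0 0 0 0 0")

```text
t: 3.33
tool_pos: [0.5598, 0.1784, 0.2013]
tool_rot: [-3.138, -0.146, 0.001]
contact_force: [0.8, 0.8, 0.7]
opening: 0.0429
```

```bash
python3 g.py .5587 .1789 .087 .094
python3 - <<'E'
from h import *
snap('top','top1');snap('scene','scene1')
crop('top1',180,185,340,305,5,'d1');crop('scene1',200,100,360,260,3.7,'d2')
E
```

```text
t 3.3333 pos [0.5598 0.1784 0.2013] psi 0.093 open 0.0429 F [0.8 0.8 0.7] T [ 0.02 -0.04  0.01]
shift units [-0.04 -0.02  4.57] turn units [-0.    0.   -0.01]
```

View pics/d1.png

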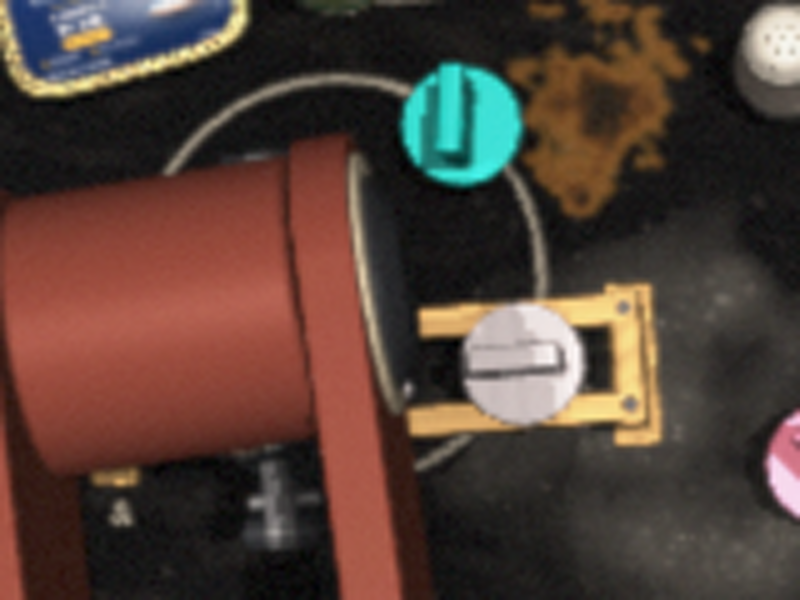

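View pics/d2.png

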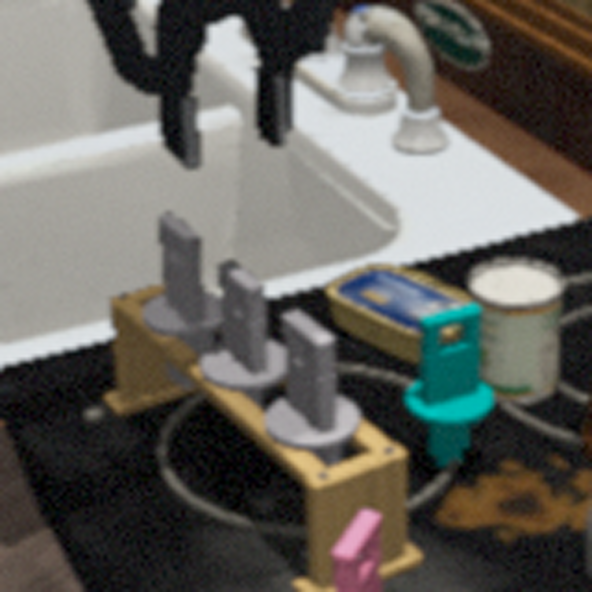

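Candidates in the scene picture are:
- rack far key (250,183): square shank peeking under the rail, so key_c
- rack middle key (266,197): narrow blade, so key_a
- rack near key (284,212): wide blade, so key_b
- turquoise decoy (321,205) and pink decoy (297,268)

I choose the middle rack key. The close crop shows the gripper centred over it, so I descend.

Call:
step_arm(increments="0 0 0.8 0 0 0;0 0 0.8 0 0 0;0 0 0.8 0 0 0;0 0 0.8 0 0 0;0 0 0.8 0 0 0;0 0 0.5 0 0 0;0 0 0 0 0 0;0 0 0 0 0 0")

```text
t: 4.1
tool_pos: [0.5588, 0.1798, 0.0885]
tool_rot: [3.138, 0.15, -0.002]
contact_force: [-0.4, 0.3, 0.1]
opening: 0.0427
```

Call:
step_arm(increments="0 0 0 0 0 0;0 0 0 0 0 0;0 0 0 0 0 0;0 0 0 0 0 0;0 0 0 0 0 0;0 0 0 0 0 0;0 0 0 0 0 0", fingers=-1, newtons=60)

```text
t: 4.68
tool_pos: [0.5608, 0.1795, 0.0908]
tool_rot: [-3.137, -0.147, -0.005]
contact_force: [-0.5, 0.6, 6.1]
opening: 0.0092
```

```bash
python3 g.py .5587 .1789 .2 .094
python3 - <<'E'
from h import *
snap('scene','scene2');crop('scene2',200,100,360,260,3.7,'d3')
E
```

```text
t 4.6833 pos [0.5608 0.1795 0.0908] psi 0.0939 open 0.0092 F [-0.5  0.6  6.1] T [ 0.08  0.17 -0.02]
shift units [-0.07  0.01 -4.37] turn units [-0.01 -0.03 -0.  ]
```

View pics/d3.png

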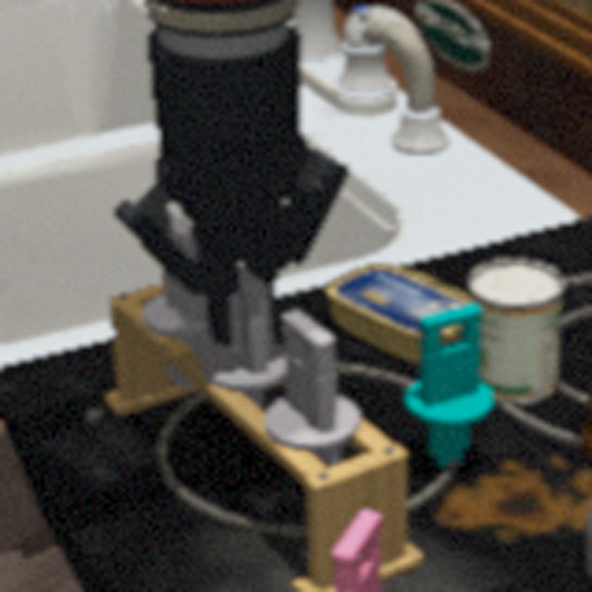

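Call:
step_arm(increments="0 0 -0.3 0 0 0;0 0 -0.6 0 0 0;0 0 -0.8 0 0 0;0 0 -0.8 0 0 0;0 0 -0.8 0 0 0;0 0 -0.8 0 0 0;0 0 -0.5 0 0 0;0 0 0 0 0 0;0 0 0 0 0 0")

```text
t: 5.48
tool_pos: [0.5596, 0.1792, 0.204]
tool_rot: [-3.138, -0.148, -0.001]
contact_force: [0.2, -0.1, -1.8]
opening: 0.0092
```

```bash
python3 g.py .576 -.1972 .2 .135
python3 - <<'E'
from h import *
snap('scene','scene3');crop('scene3',210,60,350,220,3.7,'d4')
E
```

```text
t 5.4833 pos [0.5596 0.1792 0.204 ] psi 0.094 open 0.0092 F [ 0.2 -0.1 -1.8] T [-0.04 -0.01  0.  ]
shift units [-0.76 15.05  0.16] turn units [-0.   -0.01 -0.41]
```

View pics/d4.png

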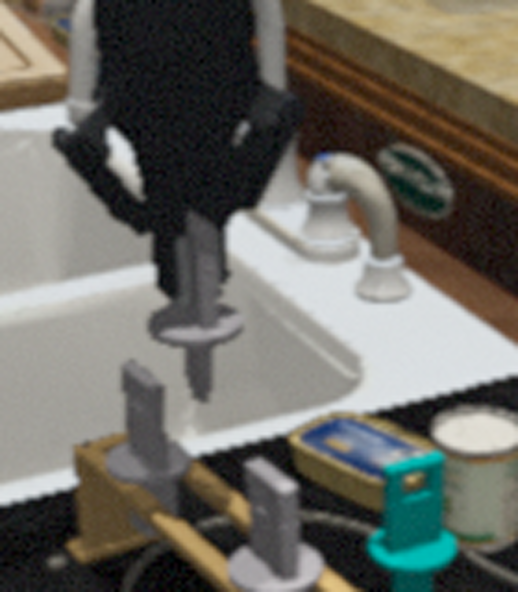

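Run:
```python
from h import *
for z in(.185,.19,.195,.2): print(z,ray('scene3',210+197/3.7-.4,60+325/3.7-.4,z), proj('scene3',[.559,.179,z]))
```

```text
0.185 [0.56249298 0.18704198 0.185     ] [262.86750528 149.35883123]
0.19 [0.55829756 0.17677392 0.19      ] [262.70848935 146.93203665]
0.195 [0.55410215 0.16650586 0.195     ] [262.54840728 144.4889714 ]
0.2 [0.54990673 0.15623779 0.2       ] [262.38724831 142.02947128]
```

Call:
step_arm(increments="0 0.9 0 0 0 -0.1;0 0.9 0 0 0 -0.1;0 0.9 0 0 0 -0.1;0 0.9 0 0 0 -0.1;0 0.9 0 0 0 0;0 0.9 0 0 0 0;0 0.9 0 0 0 0;0 0.9 0 0 0 0;0 0.9 0 0 0 0;0 0.9 0 0 0 0;0 0.9 0 0 0 0;0 0.9 0 0 0 0")

```text
t: 6.53
tool_pos: [0.5921, -0.0895, 0.2011]
tool_rot: [-3.133, -0.21, 0.006]
contact_force: [0.2, 0.7, -0.7]
opening: 0.0092
```

```bash
python3 g.py .576 -.1972 .18 .135
```

```text
t 6.5333 pos [ 0.5921 -0.0895  0.2011] psi 0.1339 open 0.0092 F [ 0.2  0.7 -0.7] T [-0.03  0.04  0.02]
shift units [-1.21  4.18  0.84] turn units [-0.02  0.04 -0.01]
```

Call:
step_arm(increments="-0.2 0.7 0 0 0 0;-0.2 0.7 0 0 0 0;-0.2 0.7 0 0 0 0;-0.2 0.7 0 0 0 0;-0.2 0.7 0.2 0 0 0;-0.2 0.7 0.2 0 0 0;0 0 0.4 0 0 0;0 0 0 0 0 0;0 0 0 0 0 0")

```text
t: 7.28
tool_pos: [0.5764, -0.1957, 0.1811]
tool_rot: [-3.132, -0.21, 0.006]
contact_force: [0.3, 0.4, -0.4]
opening: 0.009
```

```bash
python3 g.py .576 -.1972 .15 .135
python3 - <<'E'
from h import *
snap('scene','scene4');crop('scene4',290,180,470,330,4,'d5')
snap('top','top4');crop('top4',360,180,510,310,5,'d6')
E
```

```text
t 7.2833 pos [ 0.5764 -0.1957  0.1811] psi 0.134 open 0.009 F [ 0.3  0.4 -0.4] T [-0.01 -0.04  0.02]
shift units [-0.02  0.06  1.24] turn units [-0.03  0.04 -0.01]
```

View pics/d5.png

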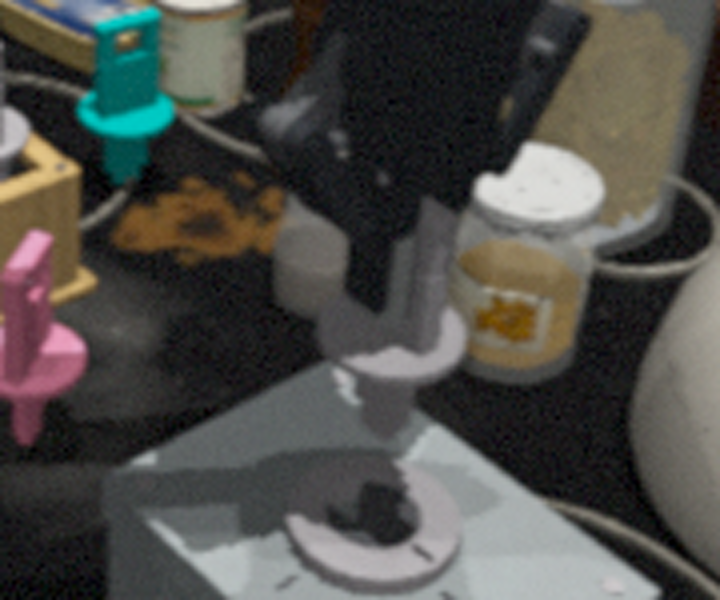

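View pics/d6.png

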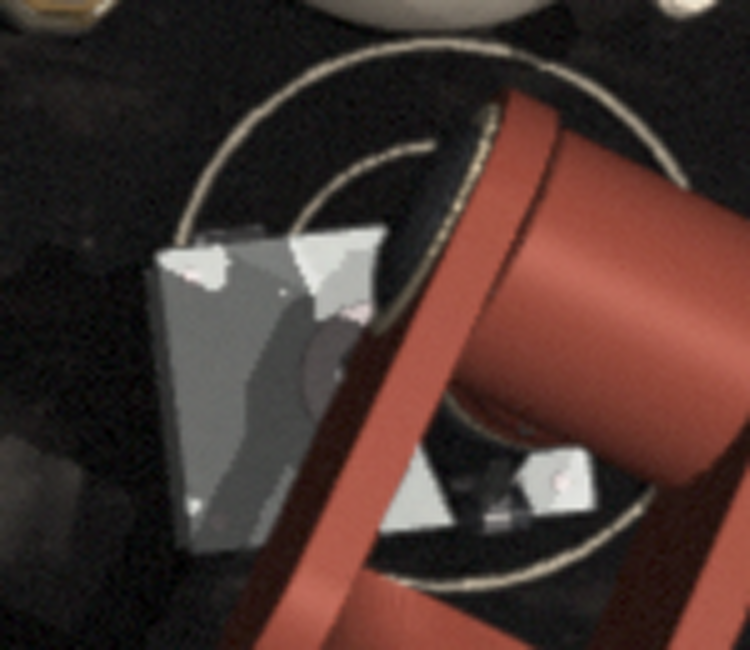

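Run:
```python
from h import *
for z in(.163,.1675,.172): print(proj('scene4',[.5764,-.1965,z]), (proj('scene4',[.5764,-.1965,z])-[290,180])*4)
# tip
print((proj('scene4',[.5764,-.1965,.124])-[290,180])*4)
```

```text
[388.38166797 265.19829503] [393.5266719  340.79318013]
[388.71268765 262.60474742] [394.85075059 330.41898966]
[389.04653179 259.98907004] [396.18612715 319.95628017]
[382.50397888 427.15626197]
```

Call:
step_arm(increments="0 0.05 0.4 0 0 0;0 0 0.4 0 0 0;0 0 0.4 0 0 0;0 0 0.2 0 0 0;0 0 0.2 0 0 0;0 0 0 0 0 0;0 0 0 0 0 0")

```text
t: 7.97
tool_pos: [0.5776, -0.1979, 0.1434]
tool_rot: [-3.134, -0.21, 0.001]
contact_force: [0.2, 0.4, -0.7]
opening: 0.0089
```

```bash
python3 g.py .576 -.1972 .1 .135
python3 - <<'E'
from h import *
snap('scene','scene5');crop('scene5',320,210,450,330,5,'d7')
E
```

```text
t 7.9667 pos [ 0.5776 -0.1979  0.1434] psi 0.134 open 0.0089 F [ 0.2  0.4 -0.7] T [ 0.01 -0.01 -0.01]
shift units [-0.06 -0.03  1.73] turn units [-0.    0.01 -0.01]
```

View pics/d7.png

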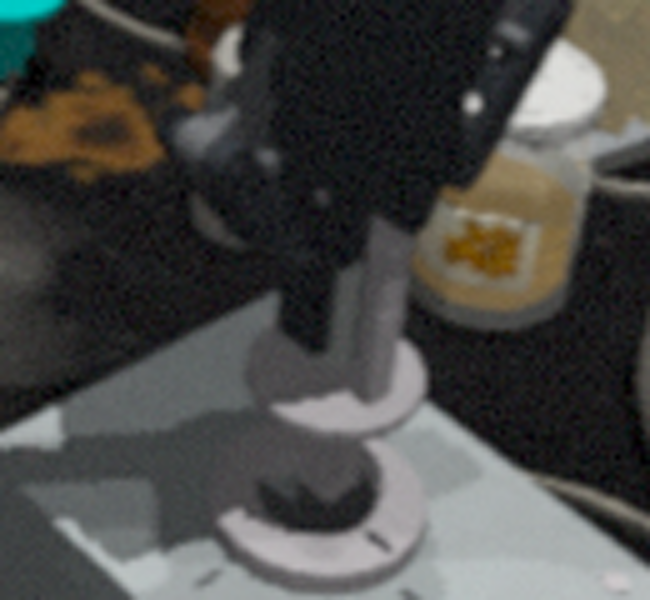

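Call:
step_arm(increments="0 0 0.3 0 0 0;0 0 0.3 0 0 0;0 0 0.3 0 0 0;0 0 0.3 0 0 0;0 0 0.2 0 0 0;0 0 0 0 0 0;0 0 0 0 0 0")

```text
t: 8.6
tool_pos: [0.5774, -0.1978, 0.108]
tool_rot: [-3.134, -0.21, 0.002]
contact_force: [0.0, -0.4, -0.4]
opening: 0.0093
```

Call:
step_arm(increments="0 0 0.1 0 0 0;0 0 0.1 0 0 0;0 0 0.1 0 0 0;0 0 0 0 0 0")

```text
t: 8.93
tool_pos: [0.5776, -0.1979, 0.1009]
tool_rot: [-3.134, -0.21, 0.001]
contact_force: [0.0, -0.4, -1.7]
opening: 0.0093
```

```bash
python3 g.py .576 -.1972 .1 .135
```

```text
t 8.9333 pos [ 0.5776 -0.1979  0.1009] psi 0.134 open 0.0093 F [ 0.  -0.4 -1.7] T [ 0.   -0.   -0.02]
shift units [-0.06 -0.04  0.03] turn units [-0.    0.   -0.01]
```

Call:
step_arm(increments="0 0 0.08 0 0 0;0 0 0 0 0 0;0 0 0 0 0 0")

```text
t: 9.18
tool_pos: [0.578, -0.1981, 0.1007]
tool_rot: [3.134, 0.21, 0.0]
contact_force: [-3.1, 2.0, 6.2]
opening: 0.0091
```

Call:
step_arm(increments="0 0 0.08 0 0 0;0 0 0 0 0 0;0 0 0 0 0 0")

```text
t: 9.43
tool_pos: [0.5782, -0.1982, 0.1007]
tool_rot: [3.134, 0.211, 0.0]
contact_force: [-7.1, 3.8, 13.8]
opening: 0.0092
```

Call:
step_arm(increments="0 0 0.06 0 0 0;0 0 0 0 0 0;0 0 0 0 0 0")

```text
t: 9.68
tool_pos: [0.5783, -0.1982, 0.1006]
tool_rot: [3.134, 0.211, 0.0]
contact_force: [-9.7, 4.1, 19.9]
opening: 0.009
```

```bash
python3 g.py .576 -.1972 .1 .135
python3 - <<'E'
from h import *
snap('scene','scene6');crop('scene6',320,210,450,330,5,'d8')
E
```

```text
t 9.6833 pos [ 0.5783 -0.1982  0.1006] psi 0.1343 open 0.009 F [-9.7  4.1 19.9] T [ 0.83  1.79 -0.02]
shift units [-0.09 -0.05  0.03] turn units [ 0.   -0.   -0.01]
```

View pics/d8.png

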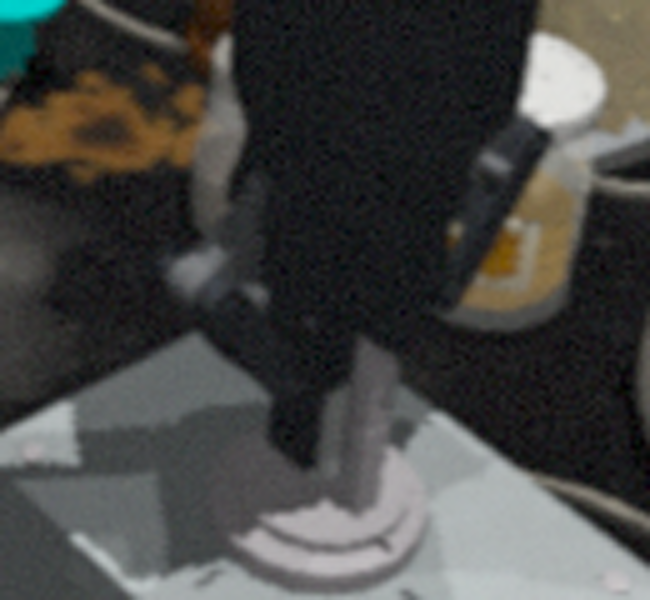

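Call:
step_arm(increments="-0.06 -0.04 -0.12 0 0 0;0 0 0 0 0 0;0 0 0 0 0 0.5;0 0 0 0 0 0.5;0 0 0 0 0 0.5;0 0 0 0 0 0.5;0 0 0 0 0 0.5;0 0 0 0 0 0.5;0 0 0 0 0 0.5;0 0 0 0 0 0.5;0 0 0 0 0 0")

```text
t: 10.65
tool_pos: [0.5771, -0.1975, 0.1007]
tool_rot: [3.113, -0.419, 0.003]
contact_force: [-1.2, 0.7, 8.8]
opening: 0.0089
```

Call:
step_arm(increments="0 0 0 0 0 0.6;0 0 0 0 0 0.6;0 0 0 0 0 0.6;0 0 0 0 0 0.6;0 0 0 0 0 0.6;0 0 0 0 0 0.6;0 0 0 0 0 0.6;0 0 0 0 0 0.6;0 0 0 0 0 0.6;0 0 0 0 0 0.6;0 0 0 0 0 0")

```text
t: 11.57
tool_pos: [0.5774, -0.1977, 0.1008]
tool_rot: [-2.85, 1.321, -0.005]
contact_force: [-0.9, 0.7, 8.2]
opening: 0.0091
```

```bash
python3 g.py .576 -.1972 .1 -1.4
python3 - <<'E'
from h import *
snap('scene','scene7');crop('scene7',320,210,450,330,5,'d9')
E
```

```text
t 11.5667 pos [ 0.5774 -0.1977  0.1008] psi -0.8681 open 0.0091 F [-0.9  0.7  8.2] T [ 0.18  0.31 -0.05]
shift units [-0.05  0.03  0.03] turn units [-0.02 -0.02  5.32]
```

View pics/d9.png

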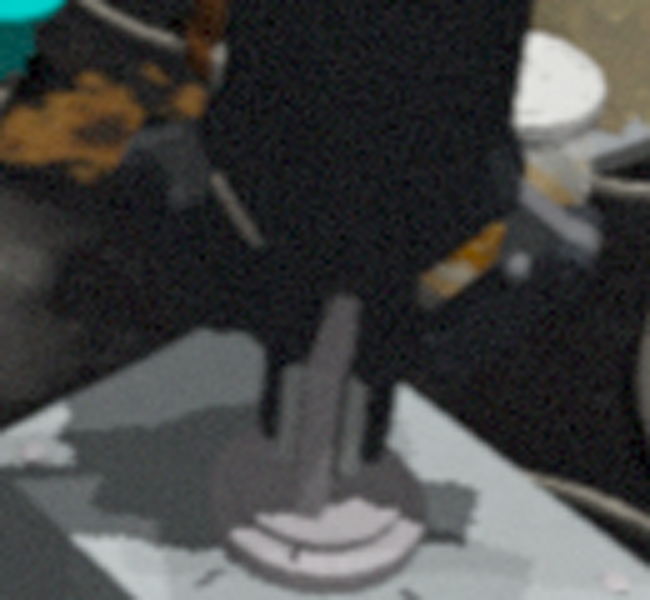

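Call:
step_arm(increments="0 0 0 0 0 0.6;0 0 0 0 0 0.6;0 0 0 0 0 0.6;0 0 0 0 0 0.6;0 0 0 0 0 0.6;0 0 0 0 0 0.6;0 0 0 0 0 0.6;0 0 0 0 0 0.6;0 0 0 0 0 0.6;0 0 0 0 0 0.6;0 0 0 0 0 0")

```text
t: 12.53
tool_pos: [0.5774, -0.198, 0.1007]
tool_rot: [-2.332, 2.104, -0.005]
contact_force: [-1.3, -0.1, 7.1]
opening: 0.0089
```

Call:
step_arm(increments="0 0 0 0 0 0.5;0 0 0 0 0 0.5;0 0 0 0 0 0.5;0 0 0 0 0 0.5;0 0 0 0 0 0.5;0 0 0 0 0 0.5;0 0 0 0 0 0;0 0 0 0 0 0")

```text
t: 13.2
tool_pos: [0.5774, -0.1982, 0.1007]
tool_rot: [-1.993, 2.427, -0.006]
contact_force: [-0.5, -0.7, 6.9]
opening: 0.0091
```

```bash
python3 g.py .576 -.1972 .1 -1.4
python3 - <<'E'
from h import *
snap('scene','scene8');crop('scene8',320,210,450,330,5,'d10')
E
```

```text
t 13.2 pos [ 0.5774 -0.1982  0.1007] psi -1.7663 open 0.0091 F [-0.5 -0.7  6.9] T [-0.06  0.26 -0.06]
shift units [-0.03  0.06  0.03] turn units [-0.03 -0.02 -3.66]
```

View pics/d10.png

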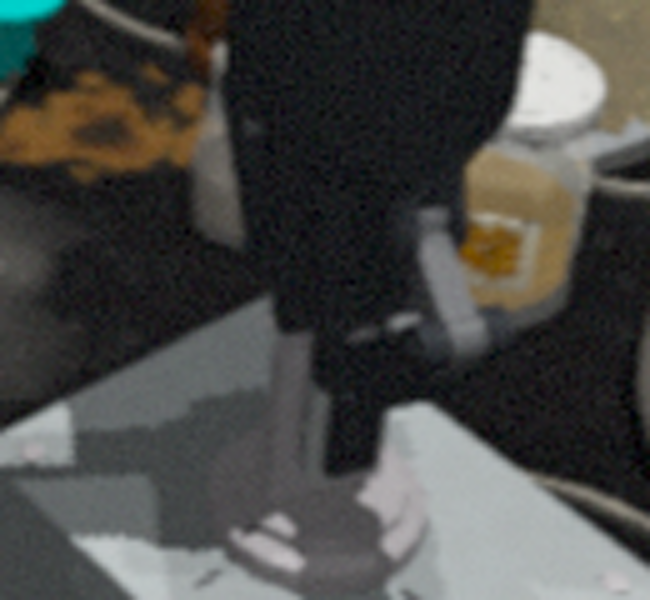

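Call:
step_arm(increments="0 0 0 0 0 0.3;0 0 0 0 0 0.3;0 0 0 0 0 0;0 0 0 0 0 0")

```text
t: 13.58
tool_pos: [0.5774, -0.1983, 0.1007]
tool_rot: [-1.92, 2.485, -0.006]
contact_force: [0.0, -1.2, 6.1]
opening: 0.0092
```

```bash
python3 g.py .576 -.1972 .1 -1.83
```

```text
t 13.5833 pos [ 0.5774 -0.1983  0.1007] psi -1.8262 open 0.0092 F [ 0.  -1.2  6.1] T [-0.08  0.19  0.02]
shift units [-0.03  0.07  0.03] turn units [-0.04 -0.01  0.04]
```

Call:
step_arm(increments="0 0 0 0 0 0;0 0 0 0 0 0;0 0 0 0 0 0;0 0 0 0 0 0;0 0 0 0 0 0;0 0 0 0 0 0", fingers=-0.2)

```text
t: 14.08
tool_pos: [0.5759, -0.1971, 0.0984]
tool_rot: [1.921, -2.486, -0.001]
contact_force: [-0.5, 0.2, 0.3]
opening: 0.0343
```

Call:
step_arm(increments="0 0 -0.3 0 0 0;0 0 -0.5 0 0 0;0 0 -0.8 0 0 0;0 0 -0.8 0 0 0;0 0 -0.8 0 0 0;0 0 -0.8 0 0 0;0 0 -0.8 0 0 0;0 0 0 0 0 0")

```text
t: 14.75
tool_pos: [0.5788, -0.1984, 0.2262]
tool_rot: [-1.918, 2.482, -0.015]
contact_force: [1.5, 0.7, 0.9]
opening: 0.0343
```

```bash
python3 g.py .45 -.05 .25 -1.83
python3 - <<'E'
from h import *
snap('scene','scene9');crop('scene9',310,190,460,330,4.2,'d11')
E
```

```text
t 14.75 pos [ 0.5788 -0.1984  0.2262] psi -1.826 open 0.0343 F [1.5 0.7 0.9] T [-0.03 -0.01  0.02]
shift units [-4.44  6.47 -1.03] turn units [-0.11 -0.02  0.04]
```

View pics/d11.png

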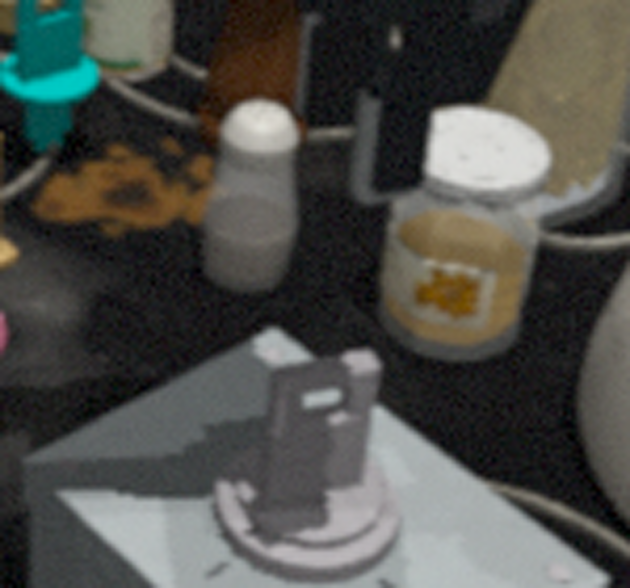

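Call:
step_arm(increments="-0.5 0.7 0 0 0 0;-0.5 0.7 0 0 0 0;-0.5 0.7 0 0 0 0;-0.5 0.7 0 0 0 0;-0.5 0.7 0 0 0 0;-0.5 0.7 0 0 0 0;-0.5 0.7 0 0 0 0;-0.5 0.7 0 0 0 0;-0.5 0.7 0 0 0 0;0 0 0 0 0 0;0 0 0 0 0 0")

```text
t: 15.72
tool_pos: [0.4515, -0.048, 0.2181]
tool_rot: [1.922, -2.485, -0.0]
contact_force: [-0.5, 0.6, -0.1]
opening: 0.0343
```

```bash
python3 g.py .45 -.05 .25 -1.83
python3 - <<'E'
from h import *
snap('top','top10');crop('top10',375,205,495,305,6,'d12')
E
```

```text
t 15.7167 pos [ 0.4515 -0.048   0.2181] psi -1.8248 open 0.0343 F [-0.5  0.6 -0.1] T [-0.04 -0.01 -0.02]
shift units [ 0.09  0.04 -1.28] turn units [ 0.   -0.    0.05]
```

View pics/d12.png

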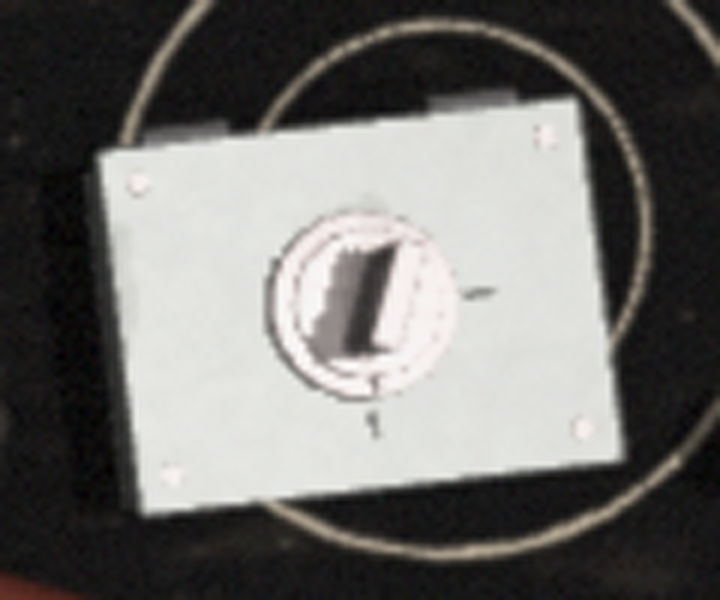

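The plug's mark at (375,385) now lines up with the lid's lower tick at (373,422), which is a quarter turn. The key stands with its collar flat and the arm is clear, so I hand the job in.

```bash
python3 -c "
from h import *
print(ctrl.finish_job())"
```

```text
the job is handed in; nothing more can be done
None
```

The lock is turned a quarter turn clockwise and key_a is standing in it. I handed the job in at about 16 s of the 45 s allowed.

- **Key choice:** key_a was the middle key in the rack. I picked it by its narrow blade below the collar, and seeing the tapered blade after lifting it confirmed the choice. I did not touch the pink and turquoise look-alikes.
- **Insertion:** The collar came to rest on the lock face. I pressed to about 20 N vertically (about 23 N in all), then eased off before turning.
- **Turn:** I turned the key about 1.96 rad, which takes up the 25° of play and then the quarter turn. Wrist torque stayed low throughout, so I don't think the plug was forced against its stop.
- **Last checks:** In the final pictures the key stands upright with its collar flat, and the arm is clear. The plug's mark lines up with the lid's quarter-turn tick. I read the plug angle only from that mark, since the state gives no joint reading for it. No check failed or disagreed.

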